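# Check in a sample tube by rolling it onto the blue line

## Task

Check in the sample tube that lies on the white board: push it with the fingertips, without gripping or lifting it, so that it rolls over the board and comes to rest lying along the blue line, underside on the line. Then press the green confirm button. Handle the glass gently and leave everything else on the table where it stands.

Things in the scene. Friction and masses are not known exactly. Their poses are not given: they have to be found in the camera images.
- tube_center (a point): Middle of the sample tube's axis, 14 mm above the board: amber glass cylinder, paper label with a green mark, white cap, 90 mm long, 28 mm in diameter, about 60 g. Its x runs along the tube to the cap; y, z turn as it rolls. Smooth glass (friction about 0.3): it rolls when pushed sideways at half height or a little above, and after a slow push stops within a few mm.
- board: White check-in board, fixed, 150 mm (its x) by 280 mm (its y) and 8 mm thick, with a grey lip across each short end that rises 7 mm over the board. Origin: centre of its underside, at table height. The tube starts near its middle, lying about along the board's x, and rolls along the board's y.
- line_blue: The blue line, printed flat on the board: 110 mm long (its x) and 12 mm wide (its y). Origin: centre of the line, on the board's upper face. It lies 70 mm to one side or the other of the board's middle.
- line_orange: The orange line, same size, on the other side of the board's middle; not wanted.
- confirm (a joint): Travel of the green confirm button in m: 0 up, 0.006 fully down; counts as pressed beyond 0.004. Spring return, about 4 N when fully down.
- confirm_top (a point): Centre of the upper face of the green round button (28 mm across) in its black housing, which is fixed to the table to the right of the board. The button is pressed straight down.
- dropper: Bystander: small white dropper bottle, 30 mm across, 75 mm tall, standing. Origin: centre of its underside.
- oil_bottle: Bystander: small brown bottle, 26 mm across, 62 mm tall, standing. Origin: centre of its underside.
- petri_a: Bystander: clear flat dish, 59 mm across, 13 mm tall. Origin: centre of its underside.
- objective_pot: Bystander: black screw pot, 41 mm across, 51 mm tall. Origin: centre of its underside.
- tape_blue: Bystander: blue roll of tape lying flat, 62 mm across, 18 mm tall. Origin: centre of its underside.
Not all that is in view belongs to the job. Several things look just like the part that bears confirm: the one meant starts farthest to the robot's right.

How it is judged:
By the outcome, as a careful person would: the job done as asked, in the order asked, and still so for the second after the job is handed in, with the robot touching nothing.
It also fails if it takes over 51 s, if anything falls off the work surface, if the arm or the gripper's body presses on something with over 40 N, if the wrist force passes 120 N, or if a joint passes its speed limit or range.

## Robot

A 6-joint arm with a two-finger parallel gripper is mounted at the origin on a cart in front of the work surface, level with it; the furniture and walls round the work are solid. World frame = base frame: x ahead of the robot, y to its left, z up, the work surface at z = 0. Lengths are in mm, angles in rad, forces in N, time in s.
With the tool pointing down it reaches from about 275 to 750 mm from the base axis. Payload 10.2 kg.
Tool frame: the origin (TCP) lies at the very end of the fingers, on their centre line; the grasp point (between the pads) lies 19 mm behind it; x points along the fingers, y is the direction in which the jaws open and shut, and the axes are right-handed (so a half turn about x gives the same grasp; the last joint's range is limited). The gripper opens to 85 mm and grips with 20 to 120 N. Pads are 22 mm wide; open, the fingers measure 114 mm over their backs; the gripper's body (76 mm by 85 mm) begins 54 mm behind the grasp point. The pads swing forward as they close: fully open they stand 13 mm farther back than shut.
Start: joints at [1.063, 0.313, 1.498, -0, 1.331, -0.223], TCP at [147.52, 503.854, 231.294] pointing down, gripper open.
Joint ranges: [-2.94, 2.94], [-0.97, 2.17], [0.19, 2.56], [-1.23, 4.37], [0.02, 3.11], [-2.88, 2.88]. Speed limits (rad/s): [2.39, 2.39, 3.01, 3.14, 3.14, 3.14].

## Interface

Orientations are given as a unit quaternion [w, x, y, z].
In Python, from rig import ctrl gives the robot as it stands. The module is installed in compiled form; this text tells all that it offers.
- The arm moves only by the tool move_arm, never from a script. Its argument "targets" is a list that holds one entry, the list of rows, each a list of 7 numbers: the opening, from 0 (shut) to 1 (fully open), then the shift along the tool's x, y, z each as a share of 150 mm, from -1 to 1, then the turn, a rotation vector about the tool's x, y, z each as a share of 60 degrees, from -1 to 1. A call has 1 to 5 rows; each row shifts and turns the commanded pose from where the row before left it, along the tool's axes as they then stand; what a row does not reach is not made up. A row lasts 1/10 s, in which the tool goes at most 50 mm and 8.59 degrees, less where a joint would pass 70% of its speed; a pose out of reach is approached as far as the arm can. A call with a number of a shift or a turn outside -1 to 1 is refused whole. A call with a gripper value outside its range is refused whole. The fingers move at their own pace and stop on an object; "force" is the grip in N (left out, the last holds). Time passes only in rows, so rows that do not move let the fingers close. It gives the time, the measured TCP pose, the force and the opening at its end, in the units of the state.
- ctrl.sense(): the state, without advancing time (a new reading comes with each control period).
- ctrl.capture(name): name is "side" or "top"; returns the picture (400x640x3 uint8, red, green, blue); there is no depth.
- ctrl.calibration(name): a dict with "camera_matrix" (3x3 intrinsics, pixels), "extrinsics" (4x4, takes a point from world to camera coordinates). Camera axes: x right, y down, z forward; pixel columns grow to the right and rows downward; lengths in mm; the calibration is good to about 2 mm. A picture is of the moment at which its call begins. calibration takes no time and is no camera call.
- ctrl.finish_job(): hands the job in, once; it reports no verdict.
Trained networks look in the newest picture that a camera, given by its name, has taken for a name from the list of things; names that differ only in an ending like _2 or _b are one class to them, and where a whole thing is asked for, a point or a joint stands for the part that bears it (a point fixed in the world has none). Each returns a list of dicts, best first, with "confidence" (0 to 1); they miss things now and then, are a little off and sometimes report something else, mostly with a low value. They report only what shows in the picture. A call takes as long as a camera call. They do not tell look-alikes from the thing itself.
- ctrl.recognise(label, camera): "point" ([row, column] in pixels, amid what is visible of it).
- ctrl.cut_out(label, camera): "pixels" (400x640 bool, what is visible of it) and "point" ([row, column] in pixels, amid what is visible of it).
The state is a dict: "time_s": time; "joints": joint angles; "dq": joint speeds; "tau": joint torques, N m; "eef_pos": TCP position; "ee_rot": TCP orientation; "force": force on the tool from outside, world axes, zero at the start; "wrist_torque": the same for the moment, N m; "grip_width": opening from 0.0 (shut) to 1.0 (fully open).
Only numpy, scipy, OpenCV 4.12 (cv2) and the standard library are available. Lean on these libraries where they do the work, as an engineer would, in place of code of your own. Each camera call takes 0.05 s, during which the arm holds its last target.

## Working session

There is one attempt and no reset: what is moved stays moved. The work goes in short steps, Python scripts to look and compute and a tool call to move; the robot and the scene stay as the last step left them, time stands still between calls to the robot, and variables do not carry over. Pictures are saved under pics/ and viewed, and the job is handed in when it is done.

Besides the shell and the picture viewer there is one more tool, called after "Call:" by a JSON object that holds its "fn" and its "kwargs", one argument or row to a line. move_arm: Moves the arm, as the interface text tells. Shift numbers are shares of 150 mm and turn numbers shares of 60 degrees, none past 1 either way. Its arguments: {"type":"object","properties":{"targets":{"type":"array","items":{"type":"array","items":{"type":"array","items":{"type":"number","minimum":-1,"maximum":1}}}},"force":{"type":"number"}},"required":["targets"]}

```bash
mkdir -p pics
cat > h.py <<'E'
import numpy as np, cv2
from rig import ctrl
def snap(cam,fn):
    im=ctrl.capture(cam); cv2.imwrite('pics/'+fn,im[:,:,::-1]); return im
def cal(cam):
    c=ctrl.calibration(cam); return np.array(c["camera_matrix"],float),np.array(c["extrinsics"],float)
def onplane(cam,rc,z):
    K,E=cal(cam); R,t=E[:3,:3],E[:3,3]
    d=R.T@np.linalg.inv(K)@np.array([rc[1],rc[0],1.]); o=-R.T@t
    return o+d*(z-o[2])/d[2]
def proj(cam,p):
    K,E=cal(cam); q=K@(E[:3,:3]@np.array(p,float)+E[:3,3]); return q[1]/q[2],q[0]/q[2]
def tri(rc1,rc2,c1='top',c2='side'):
    P=[cal(c)[0]@cal(c)[1][:3] for c in(c1,c2)]
    X=cv2.triangulatePoints(P[0],P[1],np.array([[rc1[1]],[rc1[0]]],float),np.array([[rc2[1]],[rc2[0]]],float))
    return (X[:3]/X[3]).ravel()
E
python3 - <<'E'
from h import *
np.set_printoptions(precision=2,suppress=True)
for c in('top','side'):
    snap(c,c+'0.png'); K,E=cal(c); print(c,K.tolist(),'\n',E, -E[:3,:3].T@E[:3,3])
    for l in('tube_center','board','line_blue','line_orange','confirm'):
        print(l,[(np.round(r['point'],1).tolist(),round(r['confidence'],2)) for r in ctrl.recognise(l,c)])
print(ctrl.sense())
E
```

```text
top [[493.7275124896396, 0.0, 321.11535730772397], [0.0, 493.7275124896396, 205.44494681145943], [0.0, 0.0, 1.0]] 
 [[   0.01   -1.      0.02 -143.06]
 [  -0.99   -0.01   -0.1   553.51]
 [   0.1    -0.02   -0.99 1190.94]
 [   0.      0.      0.      1.  ]] [ 432.82 -114.03 1242.92]
tube_center [([212.2, 337.3], 0.64)]
board [([209.2, 350.1], 0.95)]
line_blue [([212.2, 315.5], 0.48)]
line_orange [([203.4, 370.4], 0.55)]
confirm [([269.2, 402.3], 0.54), ([226.2, 441.9], 0.45)]
side [[387.39047909929525, 0.0, 319.79591402050005], [0.0, 387.39047909929525, 202.18832009744955], [0.0, 0.0, 1.0]] 
 [[   0.98   -0.19    0.01 -576.01]
 [  -0.15   -0.76   -0.64   22.77]
 [   0.13    0.62   -0.77  949.  ]
 [   0.      0.      0.      1.  ]] [ 445.55 -687.    749.95]
tube_center [([231.6, 321.6], 0.83), ([346.3, 319.8], 0.54)]
board [([246.9, 324.8], 0.58)]
line_blue [([215.3, 311.9], 0.72)]
line_orange [([265.0, 332.3], 0.59)]
confirm [([345.3, 317.5], 0.75), ([307.1, 260.6], 0.74), ([203.7, 247.8], 0.67), ([176.0, 262.4], 0.5)]
{'time_s': 0.6, 'joints': array([ 1.06,  0.31,  1.5 ,  0.  ,  1.33, -0.22]), 'dq': array([ 0.,  0., -0.,  0.,  0., -0.]), 'tau': array([ -0.  , -41.2 , -25.98,  -0.  ,   0.  ,  -0.  ]), 'eef_pos': array([147.52, 503.86, 231.3 ]), 'ee_rot': array([ 0.7,  0.1,  0.7, -0.1]), 'force': array([ 0.61, -0.14,  0.41]), 'wrist_torque': array([-0.01, -0.02, -0.02]), 'grip_width': 1.001745825556154}
```

View pics/top0.png

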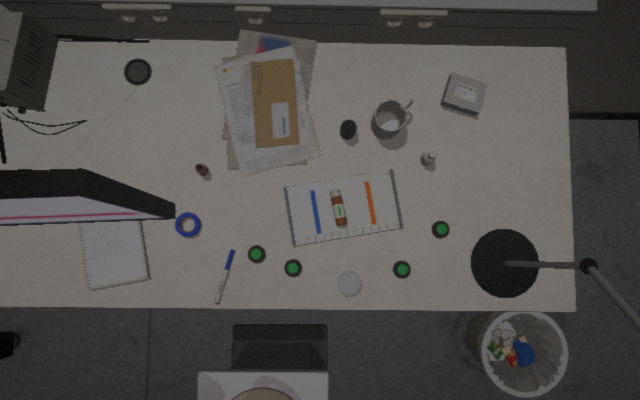

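View pics/side0.png

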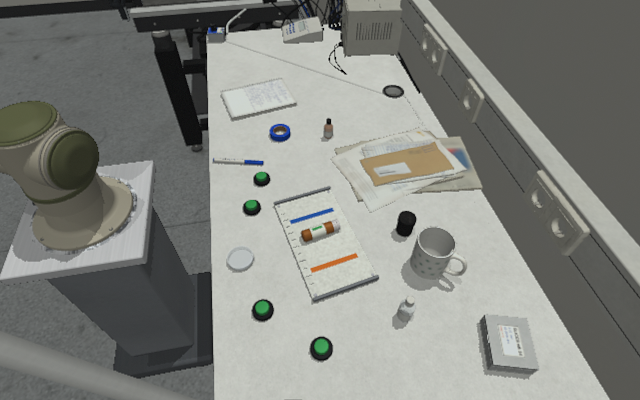

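Run:
```python
import cv2
a=cv2.imread('pics/top0.png')[150:300,260:480]; cv2.imwrite('pics/top0c.png',cv2.resize(a,None,fx=3.5,fy=3.5,interpolation=cv2.INTER_CUBIC))
a=cv2.imread('pics/side0.png')[160:380,220:440]; cv2.imwrite('pics/side0c.png',cv2.resize(a,(600,600),interpolation=cv2.INTER_CUBIC))
```

```text
(no output)
```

View pics/top0c.png

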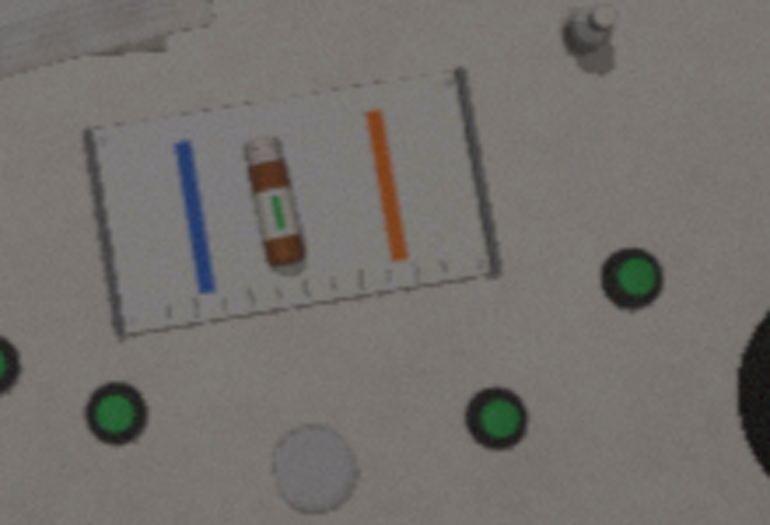

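View pics/side0c.png

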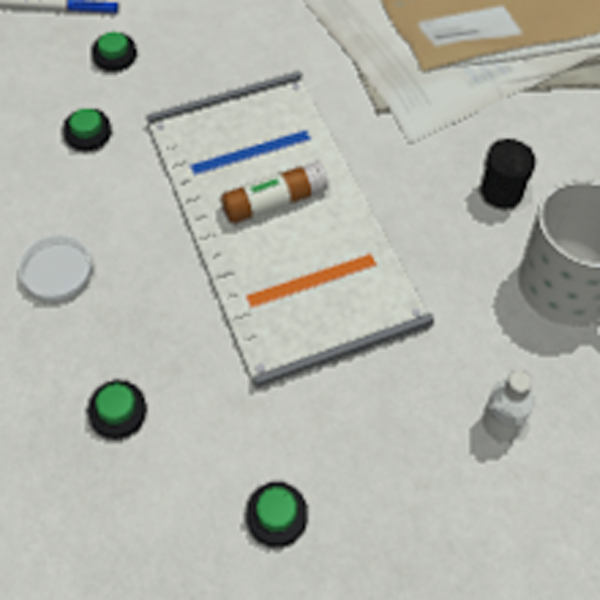

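The top view shows the board at (209,345). The tube is at (209,339) with its cap at the top, the blue line at (212,316) and the orange line at (203,370). There are four green buttons:

| Button | Top pixel | Side pixel |
|---|---|---|
| 1 | (253,257) | (178,262) |
| 2 | (268,293) | (207,251) |
| 3 | (269,402) | (309,262) |
| 4 | (229,440) | (348,320) |

Button 4 is farthest to the robot's right, so that is the one meant. The only other amber cylinder is the brown bottle at (170,203), which stands upright, so the tube isn't ambiguous.

```bash
cat > meas.py <<'E'
from h import *
np.set_printoptions(precision=1,suppress=True)
import sys
def masks(cam,im):
    hsv=cv2.cvtColor(im,cv2.COLOR_RGB2HSV); h,s,v=[hsv[:,:,i].astype(int) for i in range(3)]
    return dict(blue=(h>105)&(h<125)&(s>110)&(v>50), orange=(h>6)&(h<18)&(s>150)&(v>100), brown=(h>2)&(h<16)&(s>90)&(v<190)&(v>40), green=(h>50)&(h<85)&(s>100)&(v>40))
def comp(m,near,rad=30):
    n,l,st,c=cv2.connectedComponentsWithStats(m.astype(np.uint8))
    out=[(st[i,4],c[i][::-1],i) for i in range(1,n) if st[i,4]>=6 and np.hypot(*(c[i][::-1]-near))<rad]
    return [(a,np.round(c,1),l==i) for a,c,i in sorted(out,key=lambda t:-t[0])]
def line_ends(m,cam,z):
    ys,xs=np.nonzero(m); P=np.array([onplane(cam,(y,x),z)[:2] for y,x in zip(ys,xs)])
    c=P.mean(0); u,s,vt=np.linalg.svd(P-c); d=vt[0]; d=d*np.sign(d[0]); t=(P-c)@d; n=(P-c)@np.array([-d[1],d[0]])
    return c+d*(t.max()+t.min())/2, d, np.degrees(np.arctan2(d[1],d[0])), t.max()-t.min(), n.max()-n.min()
E
python3 - <<'E'
from meas import *
I={c:cv2.imread(f'pics/{c}0.png')[:,:,::-1].copy() for c in('top','side')}
near=dict(top=dict(blue=(212,316),orange=(203,370),brown=(210,339),green=(229,440)),side=dict(blue=(215,312),orange=(265,332),brown=(231,320),green=(348,320)))
cs={}
for c in I:
    M=masks(c,I[c])
    for k in ('blue','orange'):
        m=comp(M[k],near[c][k],20); print(c,k,[(a,p) for a,p,_ in m]); mm=m[0]; cs[c,k]=mm[1]
        print(line_ends(mm[2],c,8))
    for k in('brown','green'):
        m=comp(M[k],near[c][k],22); print(c,k,[(a,p) for a,p,_ in m]); cs[c,k]=m[0][1]
for k in('blue','orange','green'):
    print(k,tri(cs['top',k],cs['side',k]))
print('green z plane',[onplane(c,cs[c,'green'],z) for c in I for z in (20,30)])
for n in [('tcp',(147,504,231)),('base',(0,0,0))]: print(n,proj('top',n[1]),proj('side',n[1]))
E
```

```text
top blue [(np.int32(161), array([211.6, 315.3]))]
(array([ 541.8, -122.8]), array([1. , 0.2]), np.float64(10.107136623673425), np.float64(105.62516287309285), np.float64(9.538799907691425))
top orange [(np.int32(144), array([203. , 370.1]))]
(array([ 566.1, -260.5]), array([1. , 0.2]), np.float64(9.9311982714492), np.float64(106.0400098396454), np.float64(8.81966587057995))
top brown [(np.int32(73), array([199.7, 336.3])), (np.int32(69), array([220.9, 340.7]))]
top green [(np.int32(94), array([228.6, 441.5]))]
side blue [(np.int32(142), array([215.3, 311.3]))]
(array([ 542.9, -122.4]), array([1. , 0.2]), np.float64(10.187930411055238), np.float64(108.9003509764915), np.float64(9.560760001446639))
side orange [(np.int32(188), array([262.6, 333.1]))]
(array([ 567.5, -260.3]), array([1. , 0.2]), np.float64(10.112553766429926), np.float64(106.30486605372951), np.float64(9.580501060809446))
side brown [(np.int32(97), array([234.8, 306.5])), (np.int32(87), array([227. , 328.8]))]
side green [(np.int32(207), array([346.1, 321. ]))]
blue [ 541.6 -123.     8.8]
orange [ 565.  -260.9    8.1]
green [ 502.  -438.1   18.1]
green z plane [array([ 501.6, -437.6,   20. ]), array([ 501., -435.,   30.]), array([ 502.5, -438.8,   20. ]), array([ 501.7, -442.2,   30. ])]
('tcp', (147, 504, 231)) (np.float64(398.66769307252963), np.float64(-6.3125923556986745)) (np.float64(17.305715460111518), np.float64(134.6366222907293))
('base', (0, 0, 0)) (np.float64(434.9130430887397), np.float64(261.8063702472993)) (np.float64(211.4826478512194), np.float64(84.66432225136117))
```

Run:
```python
from meas import *
I={c:cv2.imread(f'pics/{c}0.png')[:,:,::-1].copy() for c in('top','side')}
A=tri((199.7,336.3),(227,328.8));B=tri((220.9,340.7),(234.8,306.5));print(A,B,np.degrees(np.arctan2(*(A-B)[1::-1])))
for c in I:
    cs=[m for m in ctrl.cut_out('tube_center',c)] 
    for m in cs:
        print(c,m['confidence'],m['point'],m['pixels'].sum())
    m=cs[0]['pixels']; print(line_ends(m,c,22)); print(line_ends(m,c,26))
for p in ('dropper','oil_bottle','petri_a','objective_pot','tape_blue'):
    r=ctrl.recognise(p,'top'); print(p,[(np.round(x['point']),round(x['confidence'],2),onplane('top',x['point'],20)) for x in r[:2]])
a=cv2.imread('pics/top0.png')[170:250,300:400]; cv2.imwrite('pics/t1.png',cv2.resize(a,None,fx=7,fy=7,interpolation=cv2.INTER_CUBIC))
```

```text
[ 571.7 -174.9   22.8] [ 518.4 -186.1   21.9] 11.908875449192017
top 0.65 [206.7, 337.6] 382
(array([ 553.7, -179.9]), array([1. , 0.2]), np.float64(11.748258522078574), np.float64(89.0926895733976), np.float64(28.892427964904307))
(array([ 553.3, -179.7]), array([1. , 0.2]), np.float64(11.74825852207858), np.float64(88.8008027516816), np.float64(28.79777015391318))
side 0.93 [230.2, 318.0] 426
side 0.72 [308.3, 405.9] 318
side 0.45 [128.8, 278.7] 291
(array([ 553.1, -179.3]), array([1. , 0.2]), np.float64(14.037640772802561), np.float64(92.67334570804182), np.float64(32.098354514769014))
(array([ 552.5, -182.1]), array([1. , 0.2]), np.float64(14.037640772802531), np.float64(92.16411630543607), np.float64(31.921977739232275))
dropper [(array([156., 427.]), 0.44, array([ 683.4, -402.9,   20. ]))]
oil_bottle [(array([170., 203.]), 0.41, array([641.1, 158.8,  20. ]))]
petri_a [(array([282., 348.]), 0.74, array([ 368.9, -205.3,   20. ]))]
objective_pot [(array([128., 347.]), 0.79, array([ 755.1, -201. ,   20. ]))]
tape_blue [(array([226., 184.]), 0.76, array([500.3, 199.2,  20. ]))]
```

View pics/t1.png

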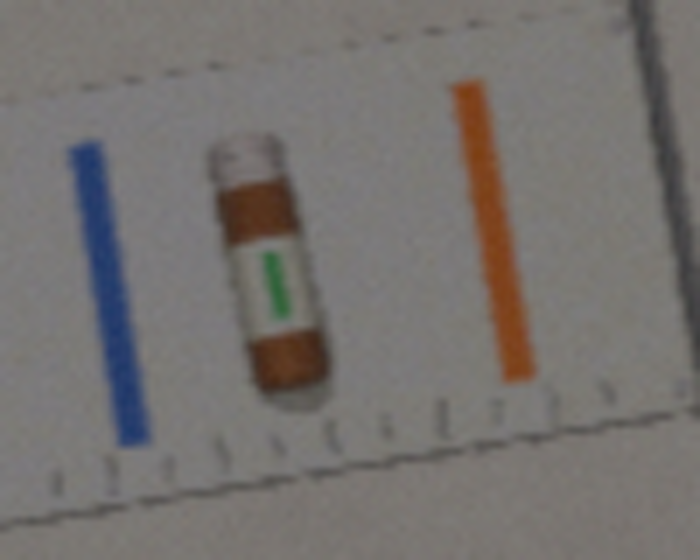

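Run:
```python
from meas import *
for rc in [(263,505),(263,470),(263,538),(266,588),(210,172),(200,60)]:
    print(rc)
    for z in (0,150,300,450,600,750,900):
        p=onplane('top',rc,z); print('  ',p,np.array(proj('side',p)), (cal('side')[1][:3]@np.r_[p,1])[2])
import scipy.spatial.transform as T
q=ctrl.sense()['ee_rot'];R=T.Rotation.from_quat(q[[1,2,3,0]]).as_matrix();print(R)
```

```text
(263, 505)
   [ 417.7 -602.4    0. ] [460.5 289.4] 626.9997246338651
   [ 419.6 -543.5  150. ] [398.3 279. ] 548.457152227737
   [ 421.4 -484.6  300. ] [315.2 265.1] 469.914579821609
   [ 423.2 -425.6  450. ] [198.9 245.7] 391.37200741548094
   [ 425.  -366.7  600. ] [ 24.1 216.5] 312.8294350093528
   [ 426.8 -307.7  750. ] [-268.   167.7] 234.2868626032249
   [ 428.7 -248.8  900. ] [-854.5   69.7] 155.7442901970968
(263, 470)
   [ 416.9 -513.7    0. ] [401.5 281.6] 682.2814071315057
   [ 418.8 -465.5  150. ] [344.1 272. ] 597.0672504565955
   [ 420.7 -417.2  300. ] [267.5 259.2] 511.85309378168546
   [ 422.7 -369.   450. ] [160.3 241.3] 426.63893710677536
   [ 424.6 -320.8  600. ] [ -0.4 214.5] 341.4247804318652
   [ 426.5 -272.5  750. ] [-267.9  169.8] 256.2106237569552
   [ 428.4 -224.3  900. ] [-802.1   80.7] 170.99646708204511
(263, 538)
   [ 418.5 -686.3    0. ] [526.7 298.1] 574.7335682191444
   [ 420.3 -617.3  150. ] [459.2 286.8] 502.4986559849192
   [ 422.  -548.2  300. ] [368.9 271.7] 430.2637437506942
   [ 423.7 -479.1  450. ] [242.3 250.5] 358.02883151646904
   [ 425.4 -
[... 752 characters left out ...]
879.6717789724873
   [502.5 110.  450. ] [-19.  266.6] 735.9449779006136
   [489.3  67.6 600. ] [-113.   251.3] 592.2181768287398
   [476.1  25.2 750. ] [-267.2  226.2] 448.4913757568662
   [462.9 -17.2 900. ] [-566.9  177.5] 304.76457468499245
(200, 60)
   [563.9 517.2   0. ] [ 72.4 284.3] 1344.8081313686089
   [548.1 441.  150. ] [ 42.6 279.4] 1179.6379626592131
   [532.3 364.9 300. ] [  3. 273.] 1014.4677939498175
   [516.4 288.7 450. ] [-52.1 264.1] 849.2976252404219
   [500.6 212.5 600. ] [-133.7  250.8] 684.1274565310263
   [484.8 136.3 750. ] [-267.2  229.2] 518.9572878216305
   [469.   60.1 900. ] [-525.4  187.3] 353.787119112235
[[-0.   0.3  1. ]
 [ 0.   1.  -0.3]
 [-1.   0.  -0. ]]
```

The disc and monitor visible in the top view don't appear in the side view, so they're high up or off to the side. I'll swing over at short range, clear of both. First I turn the jaw axis parallel to the blue line (10.1°) and half-close the gripper.

```bash
cat > go.py <<'E'
from meas import *
import scipy.spatial.transform as T
u=np.array([.9846,.1754,0]);n=np.array([-.1754,.9846,0]);L=np.array([542.3,-122.6,8])
def pose():
    s=ctrl.sense();q=s['ee_rot'];return np.array(s['eef_pos']),T.Rotation.from_quat(q[[1,2,3,0]]).as_matrix()
def delta(tgt,yang=10.1):
    p,R=pose();a=np.radians(yang);y=np.array([np.cos(a),np.sin(a),0]);x=np.array([0,0,-1.]);Rt=np.column_stack([x,y,np.cross(x,y)])
    rv=T.Rotation.from_matrix(R.T@Rt).as_rotvec(degrees=True)/60
    print('pos',p,'shares shift',np.round(R.T@(np.array(tgt)-p)/150,3),'turn',np.round(rv,4))
E
python3 -c "
from go import *
delta((350,-50,231))"
```

```text
pos [147.5 503.9 231.3] shares shift [ 0.  -3.2  2.3] turn [ 1.1 -0.  -0. ]
```

Call:
{"fn": "move_arm", "kwargs": {
  "targets": [
    [[0.5,0,0,0,0.14,0,0],[0.5,0,0,0,0.14,0,0],[0.5,0,0,0,0.14,0,0],[0.5,0,0,0,0.14,0,0]]
  ],
  "force": 20
}}

```text
time_s: 1.35
eef_pos: [147.5, 503.9, 231.3]
ee_rot: [0.64, 0.3, 0.64, -0.3]
force: [-0.1, 0.2, -0.1]
grip_width: 0.498
```

```bash
python3 -c "
from go import *
delta((350,-50,231))"
```

```text
pos [147.5 503.9 231.3] shares shift [ 0.  -1.3  3.7] turn [ 0.5 -0.  -0. ]
```

Call:
{"fn": "move_arm", "kwargs": {
  "targets": [
    [[0.5,0,0,0,0.14,0,0],[0.5,0,0,0,0.14,0,0],[0.5,0,0,0,0.14,0,0],[0.5,0,0,0,0.08,0,0]]
  ]
}}

```text
time_s: 1.75
eef_pos: [147.5, 503.8, 231.3]
ee_rot: [0.541, 0.456, 0.541, -0.456]
force: [0.1, -0.7, -0.2]
grip_width: 0.498
```

```bash
sed -i 's/^from meas import \*/from meas import *\nnp.set_printoptions(precision=3,suppress=True)/' go.py; python3 -c "
from go import *
delta((350,-50,231))"
```

```text
pos [147.529 503.849 231.293] shares shift [0.002 0.703 3.868] turn [-0.005  0.     0.   ]
```

Call:
{"fn": "move_arm", "kwargs": {
  "targets": [
    [[0.5,0,0.05,0.26,0,0,0],[0.5,0,0.05,0.26,0,0,0],[0.5,0,0.05,0.26,0,0,0],[0.5,0,0.05,0.26,0,0,0],[0.5,0,0.05,0.26,0,0,0]]
  ]
}}

```text
time_s: 2.25
eef_pos: [218.8, 317.0, 231.4]
ee_rot: [0.542, 0.454, 0.542, -0.454]
force: [0.6, 0.4, 0.3]
grip_width: 0.506
```

Call:
{"fn": "move_arm", "kwargs": {
  "targets": [
    [[0.5,0,0.05,0.26,0,0,0],[0.5,0,0.05,0.26,0,0,0],[0.5,0,0.05,0.26,0,0,0],[0.5,0,0.05,0.26,0,0,0],[0.5,0,0.05,0.26,0,0,0]]
  ]
}}

```text
time_s: 2.75
eef_pos: [289.9, 131.5, 231.5]
ee_rot: [0.542, 0.454, 0.542, -0.454]
force: [-0.1, 0.5, -0.8]
grip_width: 0.499
```

Call:
{"fn": "move_arm", "kwargs": {
  "targets": [
    [[0.5,0,0.05,0.26,0,0,0],[0.5,0,0.05,0.26,0,0,0],[0.5,0,0.05,0.26,0,0,0],[0.5,0,0.05,0.26,0,0,0],[0.5,0,0.05,0.26,0,0,0]]
  ]
}}

```text
time_s: 3.25
eef_pos: [361.0, -54.2, 231.5]
ee_rot: [0.542, 0.454, 0.542, -0.454]
force: [0.7, 0.2, -0.8]
grip_width: 0.502
```

```bash
python3 -c "
from go import *
delta((561.2,-224.1,80))"
```

```text
pos [360.976 -54.212 231.513] shares shift [1.011 1.116 1.348] turn [-0.001  0.    -0.001]
```

Call:
{"fn": "move_arm", "kwargs": {
  "targets": [
    [[0.5,0,0.19,0.22,0,0,0],[0.5,0,0.19,0.22,0,0,0],[0.5,0,0.19,0.23,0,0,0],[0.5,0,0.19,0.23,0,0,0],[0.5,0,0.19,0.23,0,0,0]]
  ]
}}

```text
time_s: 3.75
eef_pos: [531.9, -195.6, 231.1]
ee_rot: [0.542, 0.454, 0.542, -0.454]
force: [-0.2, -0.5, 0.5]
grip_width: 0.496
```

Call:
{"fn": "move_arm", "kwargs": {
  "targets": [
    [[0.5,0.1,0.16,0.21,0,0,0],[0.5,0.25,0,0,0,0,0],[0.5,0.25,0,0,0,0,0],[0.5,0.25,0,0,0,0,0],[0.5,0.16,0,0,0,0,0]]
  ]
}}

```text
time_s: 4.25
eef_pos: [558.9, -220.6, 76.9]
ee_rot: [0.541, 0.454, 0.543, -0.454]
force: [0.4, 0.3, -0.2]
grip_width: 0.499
```

```bash
python3 -c "
from go import *
delta((561.2,-224.1,13))
for c in('top','side'): snap(c,c+'1.png')
a=cv2.imread('pics/side1.png')[80:300,200:460]; cv2.imwrite('pics/side1c.png',cv2.resize(a,None,fx=2.7,fy=2.7,interpolation=cv2.INTER_CUBIC))
"
```

```text
pos [ 558.871 -220.637   76.896] shares shift [0.426 0.012 0.026] turn [-0.    -0.002  0.002]
```

View pics/side1c.png

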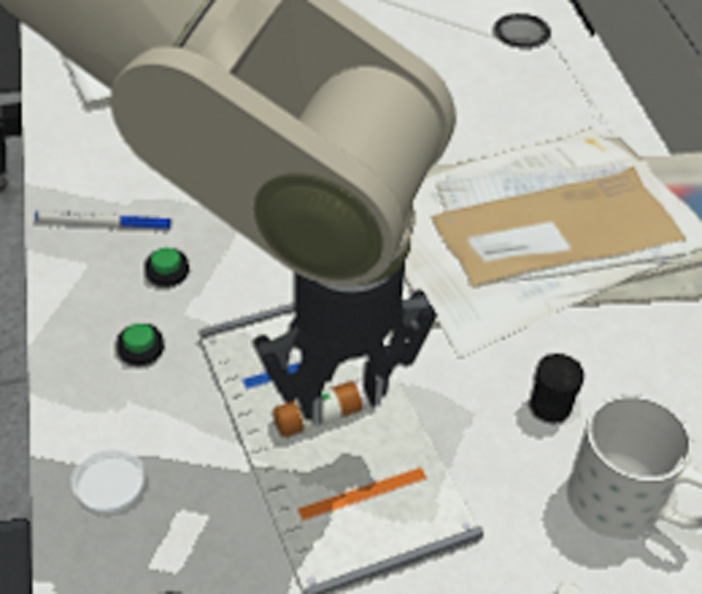

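View pics/top1.png

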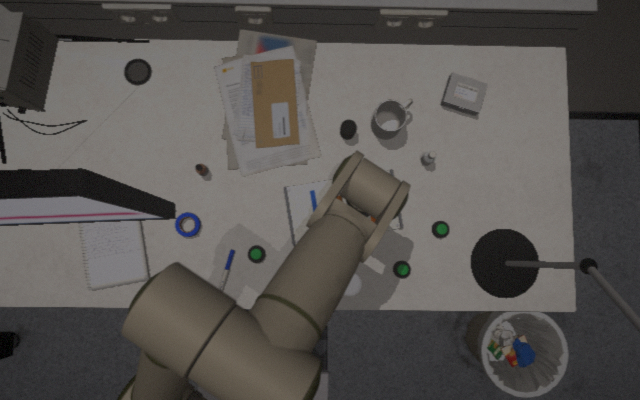

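The fingers are above and beside the tube on its orange side, with tips at about (236,317) and (228,338) in the full side picture. The tube is untouched. I'll descend behind it and look again.

Call:
{"fn": "move_arm", "kwargs": {
  "targets": [
    [[0.5,0.1,0.01,0.03,0,0,0],[0.5,0.12,0,0,0,0,0],[0.5,0.1,0,0,0,0,0],[0.5,0.06,0,0,0,0,0],[0.5,0.03,0,0,0,0,0]]
  ]
}}

```text
time_s: 4.85
eef_pos: [562.1, -225.4, 17.8]
ee_rot: [0.542, 0.454, 0.542, -0.454]
force: [-0.2, 0.3, -0.2]
grip_width: 0.5
```

```bash
python3 -c "
from go import *
delta((561.2,-224.1,13))
p,R=pose()
for c in('top','side')[1:]: snap(c,c+'2.png')
for s in(-25,25): print(proj('side',p+s*u))
a=cv2.imread('pics/side2.png')[180:300,260:400]; cv2.imwrite('pics/side2c.png',cv2.resize(a,None,fx=5,fy=5,interpolation=cv2.INTER_CUBIC))
"
```

```text
pos [ 562.098 -225.387   17.824] shares shift [ 0.032 -0.004 -0.009] turn [-0. -0.  0.]
(np.float64(250.4639143669065), np.float64(317.98787744435526))
(np.float64(243.6978836076105), np.float64(338.6804538967755))
```

View pics/side2c.png

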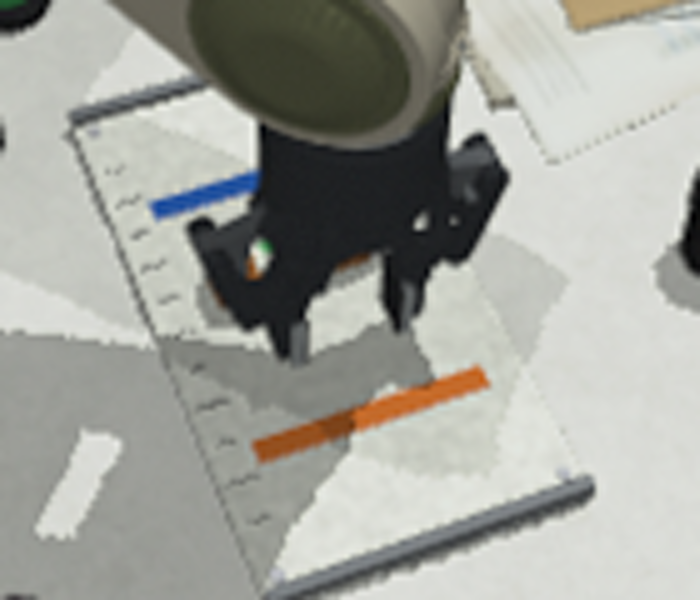

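Call:
{"fn": "move_arm", "kwargs": {
  "targets": [
    [[0.5,0.025,0,-0.02,0,0,0],[0.5,0,0,-0.03,0,0,0],[0.5,0,0,-0.03,0,0,0],[0.5,0,0,-0.02,0,0,0],[0.5,0,0,-0.02,0,0,0]]
  ]
}}

```text
time_s: 5.4
eef_pos: [559.0, -207.3, 14.9]
ee_rot: [0.542, 0.454, 0.542, -0.454]
force: [0.6, -0.4, 0.4]
grip_width: 0.498
```

Call:
{"fn": "move_arm", "kwargs": {
  "targets": [
    [[0.5,0,0,-0.015,0,0,0],[0.5,0,0,-0.015,0,0,0],[0.5,0,0,-0.015,0,0,0],[0.5,0,0,-0.015,0,0,0],[0.5,0,0,-0.015,0,0,0]]
  ]
}}

```text
time_s: 5.9
eef_pos: [556.9, -196.4, 14.5]
ee_rot: [0.542, 0.454, 0.542, -0.454]
force: [0.1, -0.2, -0.0]
grip_width: 0.501
```

```bash
cat > look.py <<'E'
from go import *
import sys
k=sys.argv[1]; p,R=pose(); d=p-L; print('tcp u,n,z',d@u,d@n,p[2],'force',ctrl.sense()['force'])
for c in('top','side'):
    im=snap(c,f'{c}{k}.png'); m=masks(c,im)['brown']
    g=(210,328) if c=='top' else (226,316)
    for a,pt,_ in comp(m,g,26): 
        q=onplane(c,pt,22)-L; print(c,a,pt,'u,n',q@u,q@n)
for c,z in(('side',(180,260)),('top',(165,270))):
    a=cv2.imread(f'pics/{c}{k}.png')[z[0]:z[0]+100,z[1]:z[1]+130]; cv2.imwrite(f'pics/{c}{k}c.png',cv2.resize(a,None,fx=5,fy=5,interpolation=cv2.INTER_CUBIC))
E
python3 look.py 3
```

```text
tcp u,n,z 1.4649847547043984 -75.22366316300922 14.538758481344782 force [ 0.143 -0.204 -0.037]
side 69 [224.8 327.3] u,n 21.043242712522485 -49.38344970643851
side 18 [235.6 304.2] u,n -39.45684164020098 -58.76696988261302
```

View pics/side3c.png

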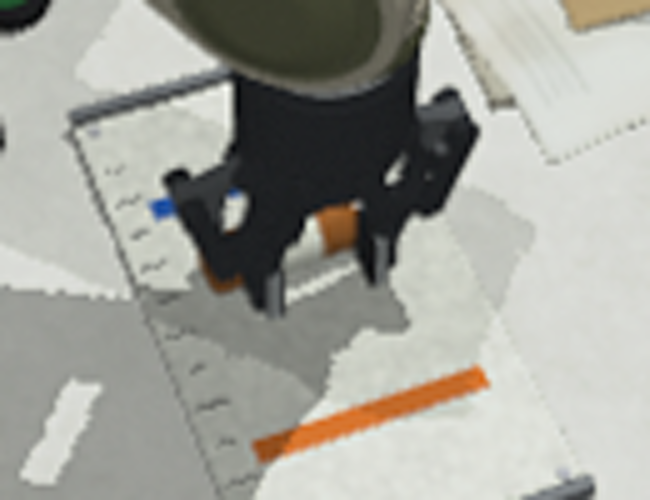

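View pics/top3c.png

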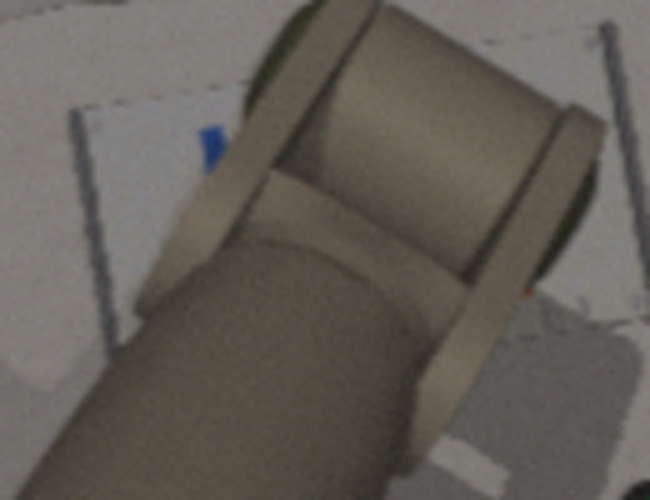

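The fingertips are at the tube's flank (tips at about (242,314) and (236,336) in the side view), and the tube is in contact or nearly so. The arm hides it in the top view. I'll keep the slow push going.

Call:
{"fn": "move_arm", "kwargs": {
  "targets": [
    [[0.5,0,0,-0.015,0,0,0],[0.5,0,0,-0.015,0,0,0],[0.5,0,0,-0.015,0,0,0],[0.5,0,0,-0.015,0,0,0],[0.5,0,0,-0.015,0,0,0]]
  ]
}}

```text
time_s: 6.5
eef_pos: [554.9, -185.3, 14.5]
ee_rot: [0.542, 0.454, 0.542, -0.454]
force: [0.0, -0.7, -0.4]
grip_width: 0.501
```

Call:
{"fn": "move_arm", "kwargs": {
  "targets": [
    [[0.5,0,0,-0.015,0,0,0],[0.5,0,0,-0.015,0,0,0],[0.5,0,0,-0.015,0,0,0],[0.5,0,0,-0.015,0,0,0],[0.5,0,0,-0.015,0,0,0]]
  ]
}}

```text
time_s: 7.0
eef_pos: [553.0, -174.2, 14.5]
ee_rot: [0.542, 0.454, 0.542, -0.454]
force: [-0.9, -0.4, -0.1]
grip_width: 0.497
```

Call:
{"fn": "move_arm", "kwargs": {
  "targets": [
    [[0.5,0,0,-0.015,0,0,0],[0.5,0,0,-0.015,0,0,0],[0.5,0,0,-0.01,0,0,0],[0.5,0,0,-0.01,0,0,0],[0.5,0,0,0,0,0,0]]
  ]
}}

```text
time_s: 7.5
eef_pos: [551.7, -166.8, 14.5]
ee_rot: [0.542, 0.454, 0.542, -0.454]
force: [0.8, -0.2, -1.0]
grip_width: 0.503
```

```bash
python3 look.py 4
```

```text
tcp u,n,z 1.484074632116857 -45.18972647537068 14.535660047273185 force [ 0.772 -0.182 -1.02 ]
side 78 [215.1 322.3] u,n 20.643075622913127 -18.696139342125523
side 29 [225.2 299.5] u,n -39.7162733489028 -27.3065835150106
```

View pics/side4c.png

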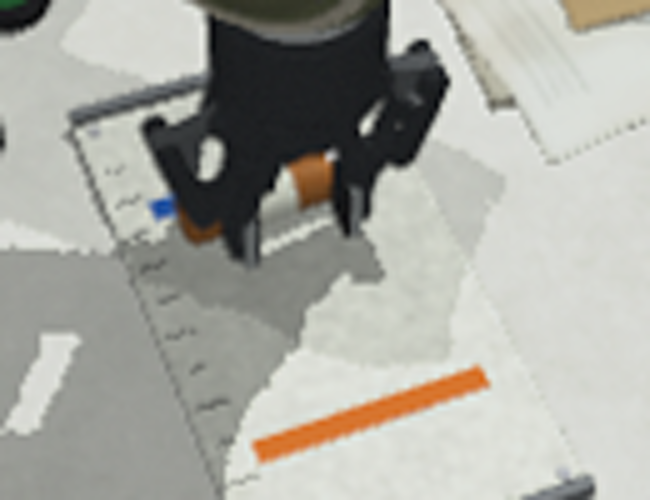

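The tube is rolling ahead of the fingers and follows them closely, with about 20 mm still to go. I'll push 15 mm more, slowing at the end, then retreat and measure in the clear.

Call:
{"fn": "move_arm", "kwargs": {
  "targets": [
    [[0.5,0,0,-0.01,0,0,0],[0.5,0,0,-0.015,0,0,0],[0.5,0,0,-0.015,0,0,0],[0.5,0,0,-0.015,0,0,0],[0.5,0,0,-0.015,0,0,0]]
  ]
}}

```text
time_s: 8.1
eef_pos: [549.8, -156.4, 14.5]
ee_rot: [0.542, 0.454, 0.542, -0.454]
force: [0.1, 0.0, 0.2]
grip_width: 0.498
```

Call:
{"fn": "move_arm", "kwargs": {
  "targets": [
    [[0.5,0,0,-0.01,0,0,0],[0.5,0,0,-0.008,0,0,0],[0.5,0,0,-0.006,0,0,0],[0.5,0,0,-0.004,0,0,0],[0.5,0,0,0,0,0,0]]
  ]
}}

```text
time_s: 8.6
eef_pos: [549.1, -152.5, 14.5]
ee_rot: [0.542, 0.454, 0.542, -0.454]
force: [0.3, 0.2, 0.4]
grip_width: 0.497
```

```bash
python3 look.py 5
```

```text
tcp u,n,z 1.4890970471631053 -30.62821029618298 14.548228960040156 force [0.338 0.199 0.377]
side 79 [210.4 320. ] u,n 20.71798212568474 -3.485544517684662
side 31 [220.6 297.2] u,n -40.318647189398625 -12.779334501889066
```

Call:
{"fn": "move_arm", "kwargs": {
  "targets": [
    [[0.5,0,0,0.05,0,0,0],[0.5,0,0,0.1,0,0,0],[0.5,0,0,0.2,0,0,0],[0.5,-0.2,0,0.2,0,0,0],[0.5,-0.25,0,0.2,0,0,0]]
  ]
}}

```text
time_s: 9.2
eef_pos: [568.0, -265.2, 81.6]
ee_rot: [0.541, 0.454, 0.543, -0.454]
force: [0.6, -0.0, -0.2]
grip_width: 0.497
```

Call:
{"fn": "move_arm", "kwargs": {
  "targets": [
    [[0.5,-0.25,0,0.2,0,0,0],[0.5,-0.25,0,0.2,0,0,0],[0.5,-0.1,0,0.2,0,0,0],[0.5,0,0,0.2,0,0,0],[0.5,0,0,0,0,0,0]]
  ]
}}

```text
time_s: 9.7
eef_pos: [588.9, -386.1, 171.7]
ee_rot: [0.542, 0.455, 0.541, -0.455]
force: [-0.8, 0.3, -1.1]
grip_width: 0.499
```

```bash
python3 look.py 6
```

```text
tcp u,n,z -0.3347705821897875 -267.58182461270826 171.70887912661968 force [-0.795  0.253 -1.058]
top 72 [225.3 319.7] u,n -37.450857802970305 -5.049458999357154
top 70 [203.9 315.5] u,n 16.792535442580785 -3.5535428929495896
side 92 [217.7 298.1] u,n -35.529189043325474 -5.463849100564543
side 81 [210.6 319.8] u,n 20.048241767168953 -3.8835054994475153
```

View pics/side6c.png

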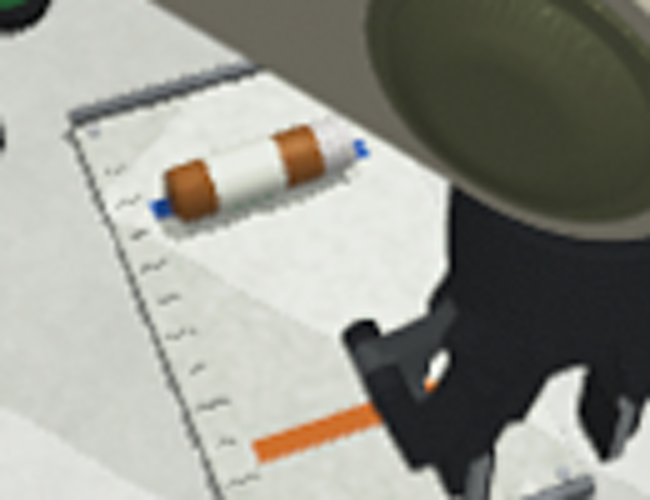

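View pics/top6c.png

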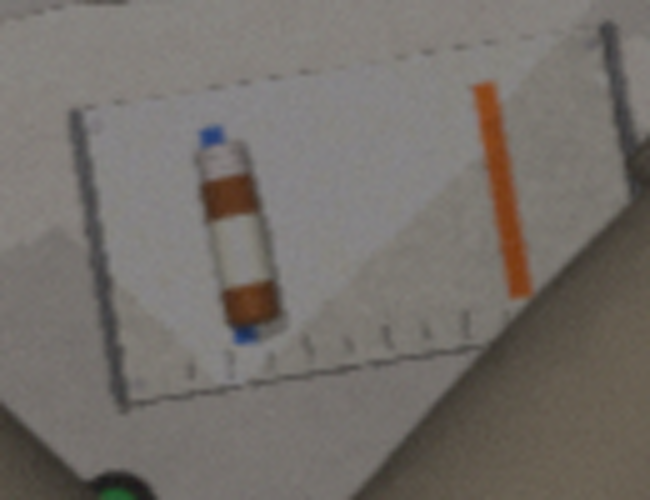

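In the clear view the tube lies about 4.5 mm short of the line's centre and tilted about 1.6° (cap end ahead). Both cameras agree on this. I'll go back in with a small turn and push the remaining ~4.5 mm.

Call:
{"fn": "move_arm", "kwargs": {
  "targets": [
    [[0.5,0,0,-0.25,0.02,0,0],[0.5,0,0,-0.25,0,0,0],[0.5,0,0,-0.25,0,0,0],[0.5,0,0,-0.25,0,0,0],[0.5,0.1,0,-0.2,0,0,0]]
  ]
}}

```text
time_s: 10.3
eef_pos: [561.4, -201.4, 158.8]
ee_rot: [0.539, 0.46, 0.536, -0.459]
force: [0.3, 0.2, 0.4]
grip_width: 0.5
```

Call:
{"fn": "move_arm", "kwargs": {
  "targets": [
    [[0.5,0.25,0,-0.1,0,0,0],[0.5,0.25,0,0,0,0,0],[0.5,0.2,0,0,0,0,0],[0.5,0.1,0,0,0,0,0],[0.5,0,0,0,0,0,0]]
  ]
}}

```text
time_s: 10.8
eef_pos: [558.1, -188.2, 35.6]
ee_rot: [0.536, 0.459, 0.538, -0.46]
force: [-0.2, 0.8, 0.1]
grip_width: 0.501
```

```bash
python3 look.py 7; python3 -c "
from go import *
delta(L+0*u-32*n+[0,0,6.5],9)"
```

```text
tcp u,n,z 4.0358985247684664 -67.31461742224087 35.64996317322162 force [-0.24   0.809  0.137]
side 49 [218.6 296.1] u,n -40.80388934766065 -6.293397692313489
side 9 [214.1 322.6] u,n 22.41241932720181 -16.15671125759567
pos [ 559.535 -189.135   38.32 ] shares shift [ 0.158 -0.041 -0.243] turn [-0.002  0.001 -0.001]
```

Call:
{"fn": "move_arm", "kwargs": {
  "targets": [
    [[0.5,0.1,-0.03,0,0,0,0],[0.5,0.058,-0.01,-0.03,0,0,0],[0.5,0,0,-0.06,0,0,0],[0.5,0,0,-0.06,0,0,0],[0.5,0,0,-0.03,0,0,0]]
  ]
}}

```text
time_s: 11.4
eef_pos: [549.2, -162.1, 14.2]
ee_rot: [0.538, 0.46, 0.537, -0.459]
force: [0.6, -0.2, -1.2]
grip_width: 0.499
```

Call:
{"fn": "move_arm", "kwargs": {
  "targets": [
    [[0.5,0,0,-0.02,0,0,0],[0.5,0,0,-0.02,0,0,0],[0.5,0,0,-0.01,0,0,0],[0.5,0,0,-0.01,0,0,0],[0.5,0,0,0,0,0,0]]
  ]
}}

```text
time_s: 11.9
eef_pos: [547.5, -154.2, 13.4]
ee_rot: [0.537, 0.46, 0.537, -0.46]
force: [0.2, 0.6, 0.1]
grip_width: 0.502
```

```bash
python3 look.py 8; python3 -c "
from go import *
delta(L+0*u-26*n+[0,0,6.5],9)"
```

```text
tcp u,n,z -0.46688274863920715 -32.04518720102455 13.350806619463658 force [0.236 0.644 0.094]
side 69 [210.9 319.7] u,n 19.491928417686943 -4.651172977563565
side 19 [221.7 298.2] u,n -39.190718682125976 -16.65496648168949
pos [ 547.469 -154.38    13.338] shares shift [-0.008  0.002 -0.041] turn [-0.002  0.    -0.   ]
```

Call:
{"fn": "move_arm", "kwargs": {
  "targets": [
    [[0.5,0,0,-0.01,0,0,0],[0.5,0,0,-0.01,0,0,0],[0.5,0,0,-0.008,0,0,0],[0.5,0,0,-0.006,0,0,0],[0.5,0,0,-0.005,0,0,0]]
  ]
}}

```text
time_s: 12.5
eef_pos: [546.5, -148.4, 13.4]
ee_rot: [0.537, 0.46, 0.537, -0.46]
force: [0.4, -0.6, -0.1]
grip_width: 0.501
```

Call:
{"fn": "move_arm", "kwargs": {
  "targets": [
    [[0.5,0,0,0,0,0,0],[0.5,0,0,0,0,0,0]]
  ]
}}

```text
time_s: 12.7
eef_pos: [546.6, -148.5, 13.3]
ee_rot: [0.537, 0.46, 0.537, -0.46]
force: [0.4, 0.4, 0.0]
grip_width: 0.504
```

```bash
python3 look.py 9
```

```text
tcp u,n,z -0.3472132065804926 -26.214595671037063 13.341674915510444 force [0.363 0.391 0.032]
side 71 [209.1 318.7] u,n 19.24891756351726 1.3452868928452868
side 25 [219.4 296.6] u,n -40.47765371724908 -8.944627100097689
```

View pics/side9c.png

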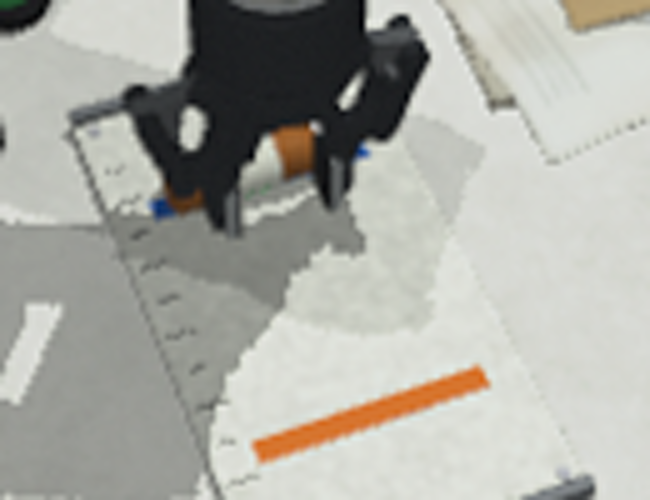

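The tube now sits over the blue line, with blue showing at both ends. I'll retreat slowly and measure in the clear.

Call:
{"fn": "move_arm", "kwargs": {
  "targets": [
    [[0.5,0,0,0.05,0,0,0],[0.5,0,0,0.1,0,0,0],[0.5,0,0,0.2,0,0,0],[0.5,-0.2,0,0.2,0,0,0],[0.5,-0.25,0,0.2,0,0,0]]
  ]
}}

```text
time_s: 13.3
eef_pos: [563.1, -261.6, 80.4]
ee_rot: [0.536, 0.46, 0.538, -0.46]
force: [1.0, 0.5, 0.2]
grip_width: 0.498
```

Call:
{"fn": "move_arm", "kwargs": {
  "targets": [
    [[0,-0.25,0,0.2,0,0,0],[0,-0.25,0,0.2,0,0,0],[0,-0.1,0,0.2,0,0,0],[0,0,0,0.2,0,0,0],[0,0,0,0,0,0,0]]
  ]
}}

```text
time_s: 13.8
eef_pos: [581.5, -382.9, 170.6]
ee_rot: [0.537, 0.461, 0.536, -0.461]
force: [-0.0, 0.8, -0.5]
grip_width: 0.006
```

```bash
python3 look.py 10
python3 - <<'E'
from go import *
for c in('top','side'):
    r=ctrl.cut_out('tube_center',c)
    for m in r[:1]:
        o=line_ends(m['pixels'],c,24); q=np.r_[o[0],8]-L; print(c,m['confidence'],q@u,q@n,o[2:],m['point'])
delta((501.8,-438,60))
E
```

```text
tcp u,n,z -7.074097250516847 -263.1164289997157 170.55731228806678 force [-0.04   0.843 -0.508]
top 75 [204.1 313.7] u,n 17.031467280869713 0.9430748049426496
top 68 [225.5 317.7] u,n -37.12534899796712 -0.08299399912718139
side 90 [216.1 297.2] u,n -35.94781192785613 -0.20702300270187587
side 81 [209.  318.8] u,n 19.584594576718235 1.5459613334647462
top 0.56 -2.9255501370583104 -0.07115194556734254 (np.float64(11.426809705122974), np.float64(92.57537161206184), np.float64(29.073962482906502)) [213.7, 315.2]
side 0.57 -3.900592015300294 -1.2802947779320046 (np.float64(11.496341105515523), np.float64(93.54115864993022), np.float64(35.103235516747816)) [212.0, 310.9]
pos [ 582.294 -377.827  170.619] shares shift [ 0.737 -0.592  0.314] turn [-0.02  -0.001  0.   ]
```

View pics/side10c.png

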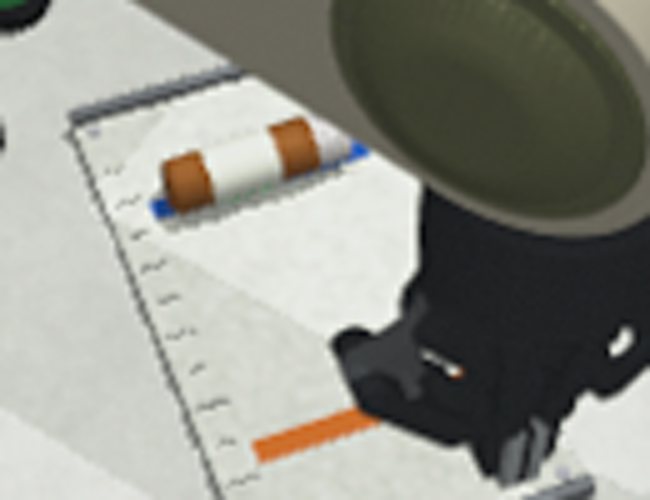

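View pics/top10c.png

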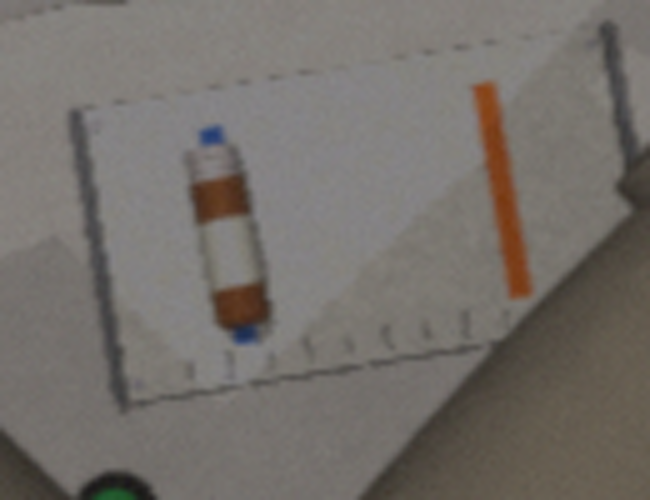

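The tube is centred on the blue line: n ≈ 0–1.5 mm, tilt ≈ 1.3°, blue visible at both ends. Next is the rightmost button, with the fingers shut.

Call:
{"fn": "move_arm", "kwargs": {
  "targets": [
    [[0,0,-0.2,0.1,0,0,0],[0,0,-0.2,0.1,0,0,0],[0,0.1,-0.19,0.11,0,0,0],[0,0.2,0,0,0,0,0],[0,0.2,0,0,0,0,0]]
  ]
}}

```text
time_s: 14.5
eef_pos: [501.8, -437.9, 95.8]
ee_rot: [0.538, 0.46, 0.537, -0.46]
force: [-0.1, -0.5, 0.6]
grip_width: -0.005
```

Call:
{"fn": "move_arm", "kwargs": {
  "targets": [
    [[0,0.15,0,0,0,0,0],[0,0,0,0,0,0,0],[0,0,0,0,0,0,0]]
  ]
}}

```text
time_s: 14.8
eef_pos: [502.6, -437.5, 74.3]
ee_rot: [0.538, 0.46, 0.537, -0.46]
force: [-0.0, -0.4, 0.2]
grip_width: -0.001
```

```bash
python3 -c "
from go import *
delta((501.8,-438,30)); p,R=pose(); print(proj('side',p))
snap('side','side11.png')
a=cv2.imread('pics/side11.png')[280:400,240:400]; cv2.imwrite('pics/side11c.png',cv2.resize(a,None,fx=5,fy=5,interpolation=cv2.INTER_CUBIC))
"
```

```text
pos [ 502.619 -437.516   74.317] shares shift [ 0.295 -0.006  0.002] turn [-0.019  0.001 -0.   ]
(np.float64(334.5520438682917), np.float64(321.23531227639114))
```

View pics/side11c.png

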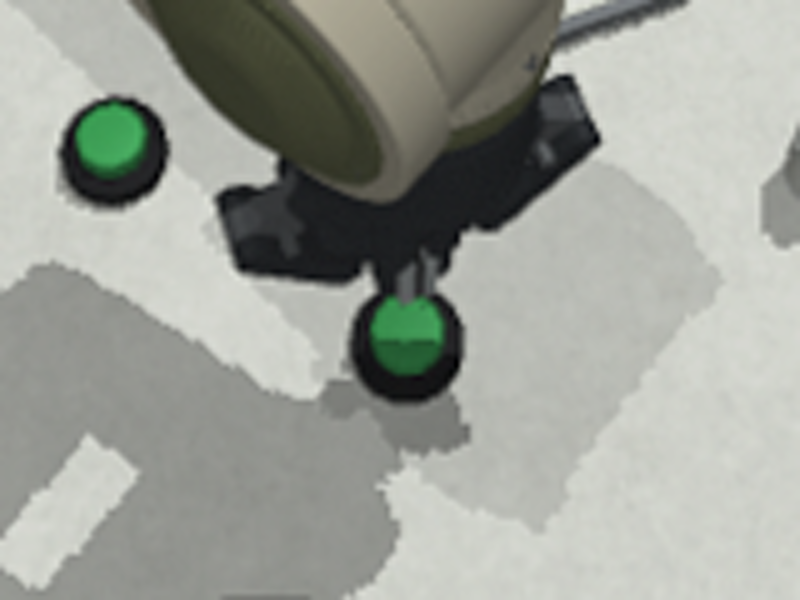

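The shut fingertips are directly over the rightmost green button, tips at about (340,322) and button at (347,321). Going down.

Call:
{"fn": "move_arm", "kwargs": {
  "targets": [
    [[0,0.12,0,0,0,0,0],[0,0.1,0,0,0,0,0],[0,0.06,0,0,0,0,0],[0,0,0,0,0,0,0]]
  ]
}}

```text
time_s: 15.25
eef_pos: [501.9, -437.3, 30.3]
ee_rot: [0.537, 0.46, 0.538, -0.46]
force: [-0.1, -0.1, 0.3]
grip_width: 0.001
```

Call:
{"fn": "move_arm", "kwargs": {
  "targets": [
    [[0,0.02,0,0,0,0,0],[0,0.02,0,0,0,0,0],[0,0,0,0,0,0,0]]
  ]
}}

```text
time_s: 15.55
eef_pos: [502.2, -437.8, 25.3]
ee_rot: [0.537, 0.46, 0.537, -0.46]
force: [0.1, 0.4, -0.1]
grip_width: -0.002
```

Call:
{"fn": "move_arm", "kwargs": {
  "targets": [
    [[0,0.013,0,0,0,0,0],[0,0,0,0,0,0,0]]
  ]
}}

```text
time_s: 15.75
eef_pos: [502.2, -437.8, 23.3]
ee_rot: [0.537, 0.46, 0.537, -0.46]
force: [-0.0, 0.8, -0.4]
grip_width: -0.002
```

Call:
{"fn": "move_arm", "kwargs": {
  "targets": [
    [[0,0.013,0,0,0,0,0],[0,0,0,0,0,0,0]]
  ]
}}

```text
time_s: 15.95
eef_pos: [502.3, -437.9, 21.5]
ee_rot: [0.537, 0.46, 0.537, -0.46]
force: [-0.6, 0.3, 0.7]
grip_width: -0.003
```

Call:
{"fn": "move_arm", "kwargs": {
  "targets": [
    [[0,0.013,0,0,0,0,0],[0,0,0,0,0,0,0]]
  ]
}}

```text
time_s: 16.15
eef_pos: [502.3, -437.9, 19.5]
ee_rot: [0.537, 0.46, 0.537, -0.46]
force: [0.3, -0.2, 2.3]
grip_width: 0.001
```

Call:
{"fn": "move_arm", "kwargs": {
  "targets": [
    [[0,0.013,0,0,0,0,0],[0,0,0,0,0,0,0]]
  ]
}}

```text
time_s: 16.35
eef_pos: [502.3, -438.0, 17.6]
ee_rot: [0.537, 0.46, 0.537, -0.46]
force: [0.1, -1.1, 3.5]
grip_width: -0.002
```

Call:
{"fn": "move_arm", "kwargs": {
  "targets": [
    [[0,0.013,0,0,0,0,0],[0,0,0,0,0,0,0]]
  ]
}}

```text
time_s: 16.55
eef_pos: [502.3, -438.0, 16.1]
ee_rot: [0.537, 0.46, 0.537, -0.46]
force: [0.2, 0.9, 5.9]
grip_width: 0.001
```

Call:
{"fn": "move_arm", "kwargs": {
  "targets": [
    [[0,0.013,0,0,0,0,0],[0,0,0,0,0,0,0]]
  ]
}}

```text
time_s: 16.75
eef_pos: [502.4, -438.0, 15.8]
ee_rot: [0.538, 0.46, 0.537, -0.46]
force: [-5.1, 4.3, 18.2]
grip_width: 0.001
```

The button has bottomed out: force rose from about 4 N to 18 N and z stalled at about 16. Retract straight up and check.

Call:
{"fn": "move_arm", "kwargs": {
  "targets": [
    [[0,0,0,0,0,0,0],[0,-0.03,0,0,0,0,0],[0,-0.1,0,0,0,0,0],[0,-0.2,0,0,0,0,0],[0,-0.25,0,0,0,0,0]]
  ]
}}

```text
time_s: 17.25
eef_pos: [501.5, -437.0, 100.6]
ee_rot: [0.536, 0.46, 0.538, -0.46]
force: [0.3, -0.4, 0.8]
grip_width: -0.0
```

Call:
{"fn": "move_arm", "kwargs": {
  "targets": [
    [[0,-0.25,0,0,0,0,0],[0,-0.2,0,0,0,0,0],[0,-0.1,0,0,0,0,0],[0,0,0,0,0,0,0],[0,0,0,0,0,0,0]]
  ]
}}

```text
time_s: 17.75
eef_pos: [501.9, -437.5, 182.4]
ee_rot: [0.537, 0.46, 0.538, -0.46]
force: [0.3, -0.1, -1.2]
grip_width: 0.001
```

```bash
python3 look.py 12
```

```text
tcp u,n,z -94.97934870448346 -302.9588739789626 182.37366339131987 force [ 0.313 -0.135 -1.189]
top 74 [204.1 313.7] u,n 17.031467280869713 0.9430748049426496
top 68 [225.6 317.8] u,n -37.410460674724256 -0.2863254022530447
```

View pics/side12.png

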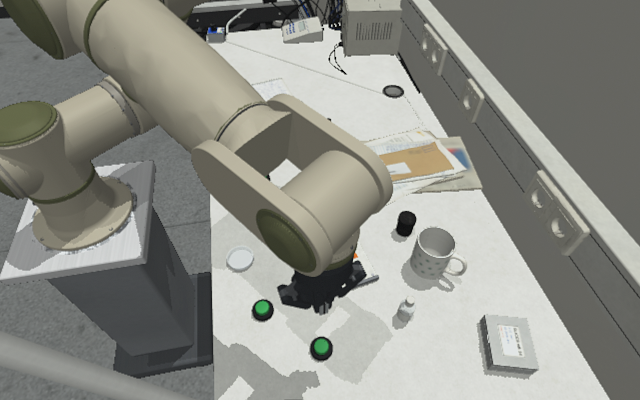

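View pics/top12.png

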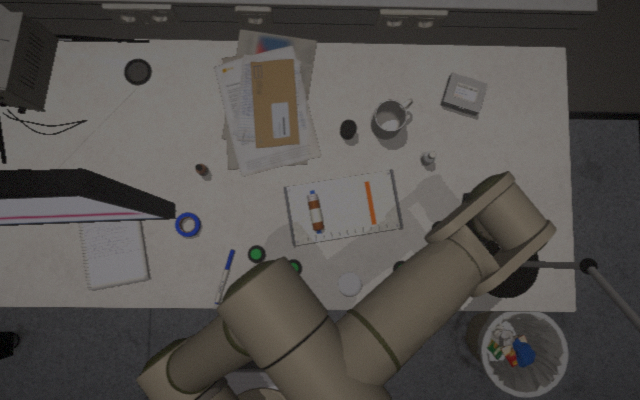

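The tube is still on the blue line at top pixel (213,315). The button is back up at side pixel (348,320), everything else stands where it did, and the arm is clear. Handing in.

```bash
python3 -c "
from rig import ctrl
print(ctrl.finish_job())"
```

```text
the job is handed in; nothing more can be done
None
```

The tube now lies along the blue line, the confirm button was pressed after that, and the job is handed in at about 18 s.

- **Tube:** I rolled it there with the half-open fingertips in two slow pushes, without gripping or lifting it. After the first push it was about 4.5 mm short and tilted 1.6°, so I went back in for a small corrective push. In the last clear view from both cameras it was within about 1.5 mm of the line's centre. The tilt was about 1.2–1.8° depending on the measurement, with blue showing at both ends. In the final check only the top camera saw it, because the arm hid it from the side camera; it had not moved.
- **Button:** I pressed the green button farthest to the robot's right straight down with the fingers shut. It bottomed out, with the force rising from about 4 N to 18 N after about 5–6 mm of travel. I could not read the button's travel directly, so the full press is inferred from the force and that stop.
- **Everything else:** The bystanders in view stand where they were, judged by eye in the final pictures. The arm ended clear, touching nothing.
- **Disagreement:** The network outlines put the tube 0–1.3 mm to the other side of the line's centre from my colour measurement, and 3–4 mm off along the line towards the end away from the cap. That is about the size of the calibration error, so I did not act on it.

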